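# Tip a dressed brake pad out of its flush nest

## Task

The copper-faced brake pad has been sanded flush in the dressing jig and there is no room for fingers round it. Tip it up by pressing down its yellow-marked end, take it by the raised end, and lay it flat, copper face up, in the blue tray without dropping it. Leave the dark-faced pad lying in its nest.

Things in the scene. Friction and masses are not known exactly. Their poses are not given: they have to be found in the camera images.
- pad_copper: Pad to move: brake pad 80 (x) x 52 (y) x 10 mm, 0.10 to 0.20 kg, copper-coloured face with a narrow dark gap across its middle. Origin: centre of underside; z up out of the face. Starts level in a jig nest, x along the jig's x, face flush with the jig's top. Fully tipped, its -x end is some 18 mm proud; over the outer 12 mm or so of that end nearly all of its 10 mm sides are bare, to grip across the 52 mm.
- pad_dark: Pad to leave alone: same size, shape and axes, but with a dark grey-black face; it lies flush in the jig's other nest.
- jig: Fixed aluminium block 130 (x) x 250 (y) x 40 mm high; origin: centre of underside. Two 85 x 56 mm nests at x = 0, y = +65 and -65 mm (either pad in either). Each nest's floor, 30 mm up, rocks on a stiff hinge along y at x = 0: pressing the pad 26 mm from its middle at the +x end (yellow bar beside it) with 4 N, to 9 mm below the jig's top, lifts the -x end; it stops at 0.5 rad and stays tipped.
- tray: Fixed open tray of blue painted sheet, 190 x 190 x 20 mm high outside, walls 4 mm, inner floor 4 mm above the table. Origin: centre of its underside; x and y along its sides.
Not all that is in view belongs to the job. Several things have the shape of the pad_copper; the one meant has the colours described above.

How it is judged:
On the way:
1. the copper-faced pad is tipped up in its nest by at least 17 degrees (angle between pad_copper's own z axis and vertical between 0.3 and 0.7 rad and z of pad_copper in the frame of jig below 0.042 m and x of pad_copper in the frame of jig between -0.02 and 0.02 m and y of pad_copper in the frame of jig between -0.09 and 0.09 m), for 0.2 s.
At the end, for the whole second after the job is handed in: The copper-faced pad lies flat (within 7 degrees) and still on the tray's floor, copper face up, wholly inside the tray's walls (its centre within 68 mm of the tray's middle along each side); the dark-faced pad still lies in its nest within 12 mm and 7 degrees of its start (x of pad_copper in the frame of tray between -0.068 and 0.068 m and y of pad_copper in the frame of tray between -0.068 and 0.068 m and z of pad_copper in the frame of tray below 0.01 m and angle between each of pad_copper, pad_dark's own z axis and vertical below 0.12 rad and linear speed of pad_copper below 0.02 m/s and distance of pad_dark from where it was at the start of the episode below 0.012 m); the robot touches nothing.
It fails at once if the dark-faced pad is tipped or moved out of its nest (over 15 mm or 12 degrees) (distance of pad_dark from where it was at the start of the episode above 0.015 m or angle between pad_dark's own z axis and vertical above 0.21 rad).
It fails at once if the copper-faced pad is dropped or thrown: it moves faster than 0.8 m/s while no finger touches it (linear speed of pad_copper above 0.8 m/s and contact force between the fingers and pad_copper below 0.05 N).
It also fails if it takes over 51 s, if anything falls off the work surface, if the arm or the gripper's body presses on something with over 40 N, if the wrist force passes 120 N, or if a joint passes its speed limit or range.

## Robot

A 6-joint arm with a two-finger parallel gripper is mounted at the origin on the work surface. World frame = base frame: x ahead of the robot, y to its left, z up, the work surface at z = 0. Lengths are in m, angles in rad, forces in N, time in s.
With the tool pointing down it reaches from about 0.4 to 0.825 m from the base axis. Payload 7 kg.
Tool frame: the origin (TCP) lies between the finger pads; the fingertips stand 8 mm ahead of it and the grasp point (between the pads) lies 11 mm behind it (arm.finger_overhang is the distance from the TCP to the fingertips, in m); z points along the fingers, y is the line along which they close (so a half turn about z gives the same grasp; the last joint's range is limited). The gripper opens to 88 mm and grips with 3 to 60 N. Pads are 19 mm wide; open, the fingers measure 130 mm over their backs; the gripper's body (78 mm by 193 mm) begins 47 mm behind the grasp point.
Start: joints at [1.514, 0.359, 0.012, 0, -1.224, -0.288], TCP at [0.228, 0.635, 0.235] pointing down, gripper open.
Joint ranges: [-3.07, 3.07], [-1.43, 2.12], [-1.02, 1.25], [-3.03, 1.67], [-3.05, -0], [-3.03, 3.03]. Speed limits (rad/s): [2.39, 2.39, 3.01, 3.14, 3.14, 3.14].

## Interface

Orientations are given as [roll, pitch, yaw] about the fixed x, y, z axes, in that order (R = Rz(yaw) Ry(pitch) Rx(roll)).
In Python, from station import arm gives the robot as it stands.
- The arm moves only by the tool move_arm, never from a script. Its argument "rows" is text: rows parted by semicolons, each of 7 numbers parted by spaces: the turn, a rotation vector about the tool's x, y, z in degrees, then the shift along the tool's x, y, z in m, then the finger opening in m, from 0 to 0.0876. A call has 1 to 8 rows; each row shifts and turns the commanded pose from where the row before left it, along the tool's axes as they then stand; what a row does not reach is not made up. A row lasts 1/8 s, in which the tool goes at most 62.5 mm and 10.7 degrees, less where a joint would pass 70% of its speed; a pose out of reach is approached as far as the arm can. A call is refused whole if a number of a shift passes 0.0625 or a number of a turn 10.7, either way. A call with a gripper value outside its range is refused whole. The fingers move at their own pace and stop on an object; "squeeze" is the grip in N (left out, the last holds). Time passes only in rows, so rows that do not move let the fingers close. It gives the time, the measured TCP pose, the force, the opening and the grip force at its end, in the units of the state.
- arm.get_state(): the state, without advancing time (a new reading comes with each control period).
- arm.grab_frame(name): name is "side" or "top"; returns (picture, depth): 480x640x3 uint8, blue, green, red; 480x640 float32, m along the optical axis (not along the pixel's ray), 0 where there is no reading.
- arm.camera_model(name): a dict with "mtx" (3x3 intrinsics, pixels), "k1" (the pictures are not rectified: a ray, as slopes to the right and down, at radius r is drawn at 1 + k1 r^2 times it, then the intrinsics apply), "camera_from_world" (4x4, takes a point from world to camera coordinates). Camera axes: x right, y down, z forward; pixel columns grow to the right and rows downward; lengths in m; the calibration is good to about 2 mm. A picture is of the moment at which its call begins. camera_model takes no time and is no camera call.
- arm.job_done(): hands the job in; it is judged then, once.
The state is a dict: "t": time; "q": joint angles; "qd": joint speeds; "joint_efforts": joint torques, N m; "eef_pos": TCP position; "ee_rot": TCP orientation; "force": force on the tool from outside, world axes, zero at the start; "moment": the same for the moment, N m; "width": finger opening in m; "gripper_force": force on a finger pad.
Only numpy, scipy, OpenCV 4.12 (cv2) and the standard library are available. Lean on these libraries where they do the work, as an engineer would, in place of code of your own. Each camera call takes 0.05 s, during which the arm holds its last target. There are 200 camera calls.

## Working session

There is one attempt and no reset: what is moved stays moved. The work goes in short steps, Python scripts to look and compute and a tool call to move; the robot and the scene stay as the last step left them, time stands still between calls to the robot, and variables do not carry over. Pictures are saved under pics/ and viewed, at most 10 in all, crops included, and the job is handed in when it is done.

Besides the shell and the picture viewer there is one more tool, called after "Call:" as name(argument=value, ...) on one line, values as JSON. move_arm: Moves the arm, as the interface text tells. Its arguments: {"type":"object","properties":{"rows":{"type":"string"},"squeeze":{"type":"number"}},"required":["rows"]}

```bash
ls; mkdir -p pics; python3 - <<'E'
from station import arm
import cv2,numpy as np
for n in("top","side"):
    p,d=arm.grab_frame(n); cv2.imwrite(f"pics/{n}0.png",p); np.save(f"pics/{n}0.npy",d)
    m=arm.camera_model(n); print(n,m)
print(arm.get_state())
E
```

```text
pics
top {'mtx': array([[535.95668099,   0.        , 316.91625658],
       [  0.        , 535.95668099, 237.2410459 ],
       [  0.        ,   0.        ,   1.        ]]), 'k1': -0.15667468823371128, 'camera_from_world': array([[-0.01028958, -0.9999154 , -0.0079571 ,  0.06376034],
       [-0.99524508,  0.01101166, -0.09677796,  0.56085699],
       [ 0.09685739,  0.00692346, -0.99527419,  0.9628587 ],
       [ 0.        ,  0.        ,  0.        ,  1.        ]])}
side {'mtx': array([[577.46634789,   0.        , 315.20220413],
       [  0.        , 577.46634789, 237.79443475],
       [  0.        ,   0.        ,   1.        ]]), 'k1': -0.17580592162185643, 'camera_from_world': array([[ 0.95976663, -0.28011446,  0.01959362, -0.50782278],
       [-0.12149376, -0.47716032, -0.87037767,  0.15748548],
       [ 0.25315467,  0.83297894, -0.49199471,  1.0331336 ],
       [ 0.        ,  0.        ,  0.        ,  1.        ]])}
{'t': 0.1, 'q': array([ 1.51412150e+00,  3.59275229e-01,  1.11522141e-02, -3.12569415e-04,
       -1.22411037e+00, -2.88098413e-01]), 'qd': array([-1.09087067e-03, -6.36386395e-04,  2.88624130e-03,  6.58808807e-05,
        1.88190876e-03,  8.43765284e-04]), 'joint_efforts': array([-1.04053699e-03, -5.84167492e+01,  2.93753350e+01,  7.01580226e+00,
        1.02075341e-02, -5.02910098e-05]), 'eef_pos': array([0.22801874, 0.63486196, 0.23374229]), 'ee_rot': array([ 3.14013132e+00, -1.26604962e-04, -3.44879560e-01]), 'force': array([-0.2361041 ,  0.81837471,  0.24891231]), 'moment': array([0.04635003, 0.00778985, 0.02024406]), 'gripper_force': 0.0, 'width': 0.08797101718461549}
```

View pics/top0.png

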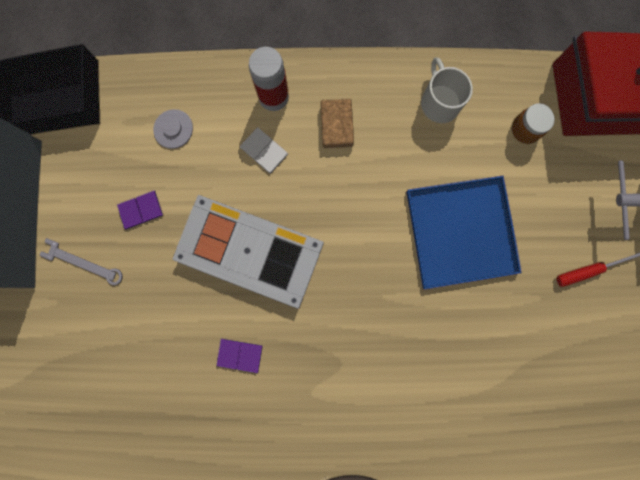

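View pics/side0.png

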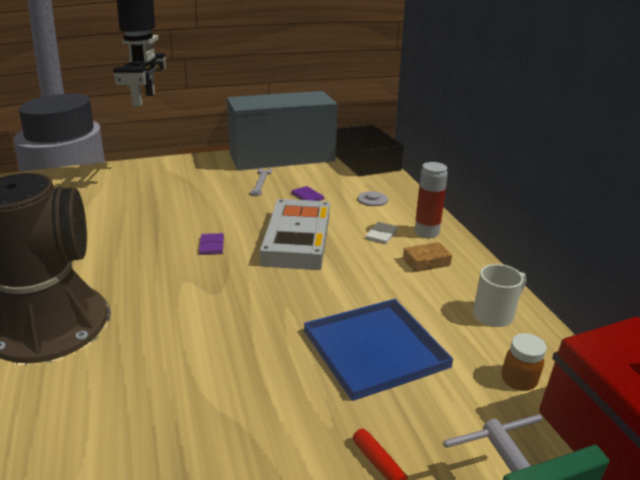

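The top view shows the jig with its corners near (200,197), (322,240), (300,307) and (175,258). The copper pad is at about (214,238), the dark pad at (281,263), and the yellow bars are on the upper side. The tray is centred near (463,233). I'll enlarge the jig and tray next.

```bash
python3 - <<'E'
import cv2,numpy as np
p=cv2.imread("pics/top0.png")
a=cv2.resize(p[185:315,165:335],None,fx=4.5,fy=4.5,interpolation=cv2.INTER_CUBIC);cv2.imwrite("pics/jig.png",a)
b=cv2.resize(p[170:295,400:525],None,fx=4,fy=4,interpolation=cv2.INTER_CUBIC);cv2.imwrite("pics/tray.png",b)
E
```

```text
(no output)
```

View pics/jig.png

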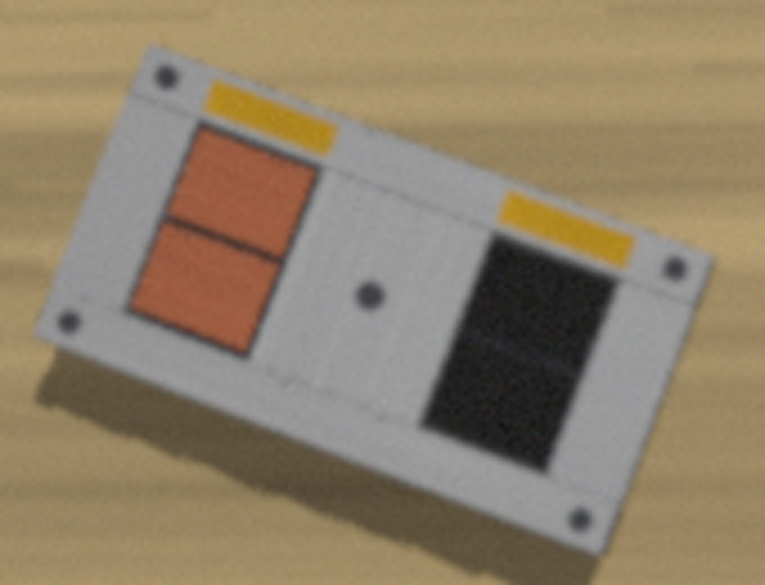

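View pics/tray.png

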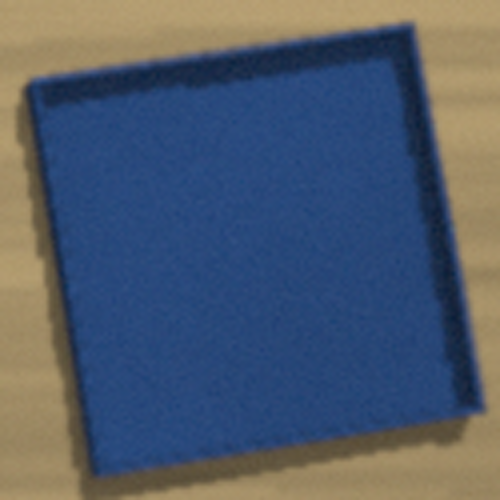

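The jig crop gives the top corners at (150,45), (715,258), (603,553) and (38,338), and the copper pad corners at (200,123), (318,168), (248,355) and (130,312). The tray crop gives the rim corners at (28,82), (413,24), (484,410) and (94,474). The copper pad is in the nest at local +y.

```bash
cat > h.py <<'E'
import numpy as np,cv2
from station import arm
def px2w(n,uv,z):
    m=arm.camera_model(n);K=m["mtx"];T=m["camera_from_world"];R=T[:3,:3];c=-R.T@T[:3,3]
    r=cv2.undistortPoints(np.array(uv,float).reshape(-1,1,2),K,np.array([m["k1"],0,0,0]))[:,0]
    d=np.c_[r,np.ones(len(r))]@R
    return c+d*((z-c[2])/d[:,2])[:,None]
def w2px(n,P):
    m=arm.camera_model(n);T=m["camera_from_world"]
    return cv2.projectPoints(np.array(P,float).reshape(-1,1,3),cv2.Rodrigues(T[:3,:3])[0],T[:3,3],m["mtx"],np.array([m["k1"],0,0,0]))[0][:,0]
E
python3 - <<'E'
from h import *
np.set_printoptions(precision=4,suppress=True)
J=(np.array([[150,45],[715,258],[603,553],[38,338]])+.5)/4.5-.5+[165,185]
P=(np.array([[200,123],[318,168],[248,355],[130,312]])+.5)/4.5-.5+[165,185]
T=(np.array([[28,82],[413,24],[484,410],[94,474]])+.5)/4-.5+[400,170]
for uv,z in((J,.04),(P,.04),(T,.02)):
    w=px2w("top",uv,z); e=np.linalg.norm(np.roll(w,-1,0)-w,axis=1)
    x=w[0]+w[1]-w[2]-w[3]
    print(w[:,:2].tolist(),w.mean(0),e,np.degrees(np.arctan2(x[1],x[0])))
d=np.load("pics/top0.npy"); u=P.mean(0).round().astype(int); print(u,d[u[1],u[0]], w2px("top",[px2w("top",[u],.04)[0]]))
m=arm.camera_model("top")["camera_from_world"]
for uv in (P.mean(0),J.mean(0)): 
    w=px2w("top",[uv],.04)[0]; print((m@np.r_[w,1])[2], d[int(uv[1]),int(uv[0])], w)
# side check of pad centre at (300,211)
print(w2px("side",[px2w("top",[P.mean(0)],.04)[0],px2w("top",[T.mean(0)],.02)[0]]))
E
```

```text
[[0.6423240010536501, 0.2779528188814921], [0.5515401307192205, 0.045771459775705105], [0.433106198213295, 0.09206945154486976], [0.5216030438698209, 0.3231658596633035]] [0.5371 0.1847 0.04  ] [0.2493 0.1272 0.2475 0.1289] -20.939018173136745
[[0.609463030353503, 0.2565452487070528], [0.5902006009583441, 0.20748349802749816], [0.5140154326369992, 0.2358830678895222], [0.531952792011137, 0.2848163209923463]] [0.5614 0.2462 0.04  ] [0.0527 0.0813 0.0521 0.0825] -20.23996289902591
[[0.6496356100089746, -0.11228498440076864], [0.6771283626145536, -0.300409556235825], [0.4917222394544916, -0.32655789154920944], [0.4651736967421433, -0.13831188445205259]] [ 0.5709 -0.2194  0.02  ] [0.1901 0.1872 0.1901 0.1863] 8.029418371274698
[214 238] 0.98329026 [[214. 238.]]
0.9791152179594643 0.983792 [0.5613 0.2461 0.04  ]
0.9762833840049865 0.9749222 [0.5365 0.1833 0.04  ]
[[299.3885 211.0926]
 [373.7292 339.3755]]
```

```bash
cat >> h.py <<'E'
from scipy.spatial.transform import Rotation as Ro
np.set_printoptions(precision=4,suppress=True)
NEST=np.array([.5608,.2458]);YAW=np.radians(-21)
def jig(x,y,z): # nest-relative to world
    c,s=np.cos(YAW),np.sin(YAW); return np.array([NEST[0]+c*x-s*y,NEST[1]+s*x+c*y,z])
def tool(yaw,tilt=0): # tool z down; tilt: body leans to local +x
    return Ro.from_euler('z',yaw)*Ro.from_euler('y',tilt)*Ro.from_euler('x',np.pi)
def delta(p,R):
    s=arm.get_state();C=Ro.from_euler('xyz',s["ee_rot"])
    print("t",s["t"],"pos",s["eef_pos"],"rotvec deg",np.degrees((C.inv()*R).as_rotvec()),"shift in cur tool",C.inv().apply(p-s["eef_pos"]),"in target tool",R.inv().apply(p-s["eef_pos"]),"F",s["force"],"w",s["width"],s["gripper_force"])
E
python3 -c "
from h import *
delta(jig(.026,0,.234),tool(YAW))"
```

```text
t 0.1 pos [0.228  0.6349 0.2337] rotvec deg [ 0.0836 -0.0082  1.2399] shift in cur tool [0.4707 0.2542 0.0002] in target tool [ 0.4761  0.244  -0.0003] F [-0.2361  0.8184  0.2489] w 0.08797101718461549 0.0
```

Call:
move_arm(rows="0 0 1.2 0 0 0 0; 0 0 0 0.05 0.026 0 0; 0 0 0 0.05 0.026 0 0; 0 0 0 0.05 0.026 0 0; 0 0 0 0.05 0.026 0 0; 0 0 0 0.05 0.026 0 0; 0 0 0 0.05 0.026 0 0; 0 0 0 0.05 0.026 0 0", squeeze=10)

```text
t: 1.1
eef_pos: [0.4909, 0.3386, 0.2347]
ee_rot: [-3.141, -0.0, -0.366]
force: [0.8, 0.8, 1.0]
width: 0.013
gripper_force: 0.0
```

```bash
python3 -c "
from h import *
delta(jig(.026,0,.07),tool(YAW))"
```

```text
t 1.1 pos [0.4909 0.3386 0.2347] rotvec deg [-0.0143 -0.0031  0.0088] shift in cur tool [0.1245 0.0616 0.1647] in target tool [0.1246 0.0616 0.1647] F [0.8372 0.8013 0.9641] w 0.013025592906397434 0.0
```

Call:
move_arm(rows="0 0 0 0.042 0.0206 0 0; 0 0 0 0.042 0.0206 0 0; 0 0 0 0.0406 0.0204 0 0; 0 0 0 0 0 0.06 0; 0 0 0 0 0 0.06 0; 0 0 0 0 0 0.0447 0; 0 0 0 0 0 0 0")

```text
t: 1.98
eef_pos: [0.582, 0.2363, 0.0663]
ee_rot: [3.135, 0.004, -0.367]
force: [0.3, 0.3, -0.0]
width: 0.0004
gripper_force: 0.0
```

```bash
python3 - <<'E'
from h import *
delta(jig(.026,0,.048),tool(YAW))
p,_=arm.grab_frame("top");q,_=arm.grab_frame("side")
a=cv2.resize(p[165:315,150:340],None,fx=2,fy=2);b=cv2.resize(q[150:280,230:360],None,fx=3,fy=3)
c=np.zeros((400,780,3),np.uint8);c[:300,:380]=a;c[:390,385:775]=b
cv2.imwrite("pics/press0.png",c)
E
```

```text
t 1.975 pos [0.582  0.2363 0.0663] rotvec deg [ 0.3664  0.2393 -0.0279] shift in cur tool [ 0.0029 -0.0014  0.0183] in target tool [ 0.0028 -0.0013  0.0183] F [ 0.3232  0.2793 -0.0424] w 0.00039778532085335804 0.0
```

View pics/press0.png

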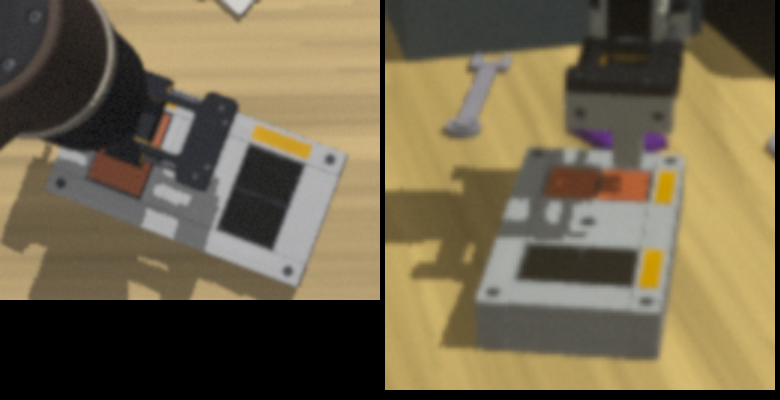

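The closed fingers are above the yellow-side half of the copper pad (top panel near (160,140), side panel near (628,165)). I'll press down in small steps.

Call:
move_arm(rows="0 0 0 0.002 -0.001 0.006 0; 0 0 0 0 0 0.006 0; 0 0 0 0 0 0.004 0; 0 0 0 0 0 0.002 0; 0 0 0 0 0 0.002 0; 0 0 0 0 0 0.002 0; 0 0 0 0 0 0 0")

```text
t: 2.95
eef_pos: [0.5867, 0.2383, 0.048]
ee_rot: [-3.141, -0.0, -0.366]
force: [-0.2, -0.5, 0.7]
width: 0.0006
gripper_force: 0.4
```

Call:
move_arm(rows="0 0 0 -0.001 0.002 0.002 0; 0 0 0 0 0 0.002 0; 0 0 0 0 0 0.002 0; 0 0 0 0 0 0 0")

```text
t: 3.45
eef_pos: [0.5878, 0.2377, 0.0439]
ee_rot: [-3.137, -0.004, -0.365]
force: [6.5, -1.8, 6.3]
width: 0.0006
gripper_force: 3.7
```

Call:
move_arm(rows="0 0 0 0 0 0.001 0; 0 0 0 0 0 0.001 0; 0 0 0 0 0 0 0")

```text
t: 3.82
eef_pos: [0.5881, 0.2376, 0.042]
ee_rot: [-3.137, -0.005, -0.365]
force: [7.9, -2.2, 6.9]
width: 0.0007
gripper_force: 4.3
```

Call:
move_arm(rows="0 0 0 0 0 0.0015 0; 0 0 0 0 0 0.0015 0; 0 0 0 0 0 0 0; 0 0 0 0 0 0 0")

```text
t: 4.32
eef_pos: [0.5884, 0.2375, 0.0389]
ee_rot: [-3.137, -0.005, -0.365]
force: [8.7, -3.5, 5.8]
width: 0.0006
gripper_force: 4.5
```

```bash
python3 - <<'E'
from h import *
delta(jig(.026,0,.04),tool(YAW))
q,d=arm.grab_frame("side")
b=cv2.resize(q[180:260,250:350],None,fx=6,fy=6,interpolation=cv2.INTER_CUBIC)
cv2.imwrite("pics/press1.png",b)
E
```

```text
t 4.325 pos [0.5884 0.2375 0.0389] rotvec deg [-0.2514 -0.2963  0.1047] shift in cur tool [-0.0027  0.0022 -0.0011] in target tool [-0.0027  0.0022 -0.0011] F [ 8.6857 -3.4678  5.7981] w 0.0005741136607975376 4.456053525209427
```

View pics/press1.png

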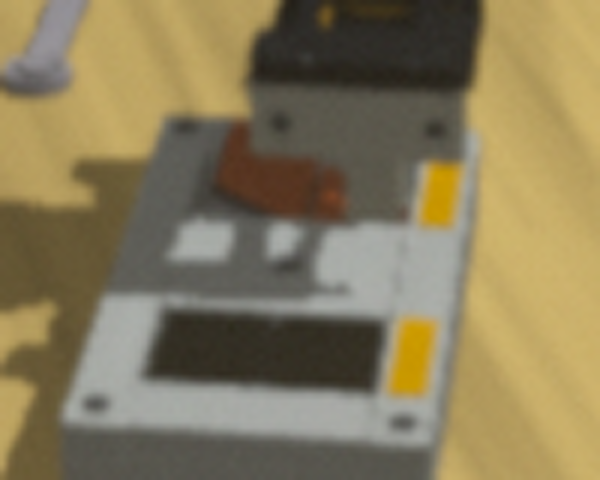

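The raised copper end now shows at about (230,160) in the crop, above the jig surface. The pad is tipped, so I'll press a little more to reach the stop.

Call:
move_arm(rows="0 0 0 0 0 0.001 0; 0 0 0 0 0 0.001 0; 0 0 0 0 0 0 0")

```text
t: 4.75
eef_pos: [0.5886, 0.2376, 0.0379]
ee_rot: [-3.137, -0.006, -0.364]
force: [6.5, -4.2, 12.0]
width: 0.0006
gripper_force: 7.4
```

Call:
move_arm(rows="0 0 0 0 0 -0.01 0; 0 0 0 0 0 -0.04 0; 0 0 0 -0.03 0 -0.05 0.0876; 0 0 0 -0.06 0 -0.02 0.0876; 0 0 0 -0.06 0 0 0.0876; 0 0 0 -0.03 0 0 0.0876; 0 0 0 0 0 0 0.0876")

```text
t: 5.62
eef_pos: [0.4153, 0.3013, 0.155]
ee_rot: [-3.141, 0.001, -0.363]
force: [0.7, 0.5, 0.3]
width: 0.045
gripper_force: 0.0
```

```bash
python3 - <<'E'
from h import *
delta(jig(0,0,.2),tool(YAW))
p,_=arm.grab_frame("top");q,d=arm.grab_frame("side")
a=cv2.resize(p[185:285,165:265],None,fx=3.5,fy=3.5,interpolation=cv2.INTER_CUBIC)
b=cv2.resize(q[195:245,265:345],None,fx=5,fy=5,interpolation=cv2.INTER_CUBIC)
c=np.zeros((350,760,3),np.uint8);c[:,:350]=a;c[:250,355:755]=b
cv2.imwrite("pics/tip.png",c)
E
```

```text
t 5.625 pos [0.4153 0.3013 0.155 ] rotvec deg [-0.0212  0.0353  0.2004] shift in cur tool [ 0.1557  0.0002 -0.0451] in target tool [ 0.1557 -0.0003 -0.045 ] F [0.6975 0.5069 0.2647] w 0.0450040986983557 0.0
```

View pics/tip.png

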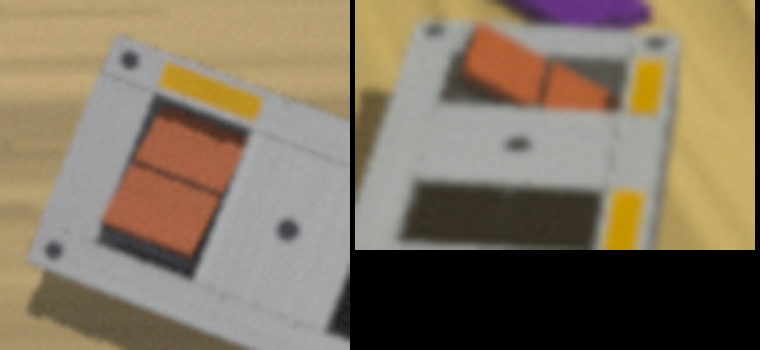

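The pad is fully tipped. In the top panel the raised edge runs from (104,225) to (194,257), the middle gap from (135,162) to (225,192), and the lower edge starts near (157,110).

```bash
python3 - <<'E'
from h import *
def nest(w): return (Ro.from_euler('z',-YAW)).apply(w-np.r_[NEST,0])
f=lambda a:(np.array(a)+.5)/3.5-.5+[165,185]
print(nest(px2w("top",f([[104,225],[194,257]]),.058)))
print(nest(px2w("top",f([[135,162],[225,192]]),.0388)))
th=.5;c,s=np.cos(th),np.sin(th)
def pad(x,z): return c*x+s*z, .030-s*x+c*z
slide=.0
x,z=pad(-.033+slide,.002+.008) # TCP 8 mm behind the tips
R=tool(YAW,th)
delta(jig(x,0,z),R); print(x,z)
x,z=pad(-.033+slide,.002+.008+.05); print("pre");delta(jig(x,0,z),R)
E
```

```text
[[-0.0315  0.0235  0.058 ]
 [-0.0304 -0.0266  0.058 ]]
[[ 0.005   0.025   0.0388]
 [ 0.0069 -0.0258  0.0388]]
t 5.725 pos [0.4171 0.301  0.1548] rotvec deg [  0.0177 -28.6424   0.1061] shift in cur tool [0.1298 0.0003 0.1002] in target tool [0.1619 0.     0.0257] F [ 0.1759 -0.511  -0.3276] w 0.05268911626458231 0.0
-0.024165969156340273 0.054596868392842425
pre
t 5.725 pos [0.4171 0.301  0.1548] rotvec deg [  0.0177 -28.6424   0.1061] shift in cur tool [0.1537 0.0003 0.0563] in target tool [ 0.1619  0.     -0.0243] F [ 0.1759 -0.511  -0.3276] w 0.05268911626458231 0.0
```

Call:
move_arm(rows="0 -9.55 0 0 0 0 0.0876; 0 -9.55 0 0 0 0 0.0876; 0 -9.54 0 0 0 0 0.0876; 0 0 0 0.0405 0 -0.006 0.0876; 0 0 0 0.0405 0 -0.006 0.0876; 0 0 0 0.0405 0.0005 -0.006 0.0876; 0 0 0 0.0404 0 -0.0063 0.0876; 0 0 0 0 0 0 0.0876")

```text
t: 6.72
eef_pos: [0.5627, 0.2426, 0.095]
ee_rot: [3.138, 0.503, -0.372]
force: [0.2, -0.4, 0.7]
width: 0.0875
gripper_force: 0.0
```

```bash
python3 - <<'E'
from h import *
th=.5;c,s=np.cos(th),np.sin(th)
def pad(x,z): return c*x+s*z, .030-s*x+c*z
x,z=pad(-.033,.010);arm.grab_frame("top")
delta(jig(x,-.0005,z),tool(np.radians(-20.5),th))
E
```

```text
t 6.775 pos [0.5617 0.2436 0.096 ] rotvec deg [-0.1915  0.1284 -0.6198] shift in cur tool [-0.0027 -0.0013  0.0487] in target tool [-0.0028 -0.0015  0.0487] F [-0.3046  0.5015  0.3309] w 0.0876607531941826 0.0
```

Call:
move_arm(rows="0 0 -0.5 -0.001 0 0.015 0.0876; 0 0 0 0 0 0.015 0.0876; 0 0 0 0 0 0.008 0.0876; 0 0 0 0 0 0 0.0876; 0 0 0 0 0 0 0.0876")

```text
t: 7.4
eef_pos: [0.5432, 0.2525, 0.0659]
ee_rot: [-3.136, 0.499, -0.355]
force: [-0.1, 0.1, 0.0]
width: 0.0877
gripper_force: 0.0
```

```bash
python3 - <<'E'
from h import *
th=.5;c,s=np.cos(th),np.sin(th)
def pad(x,z): return c*x+s*z, .030-s*x+c*z
x,z=pad(-.033,.010)
delta(jig(x,-.0005,z),tool(np.radians(-20.5),th))
E
```

```text
t 7.4 pos [0.5432 0.2525 0.0659] rotvec deg [-0.2274 -0.0488  0.1428] shift in cur tool [0.0008 0.0004 0.0125] in target tool [0.0008 0.0004 0.0125] F [-0.0656  0.1402  0.0344] w 0.08768112040324061 0.0
```

Call:
move_arm(rows="0 0 0 0.0005 0 0.005 0.0876; 0 0 0 0 0 0.004 0.0876; 0 0 0 0 0 0.003 0.0876; 0 0 0 0 0 0 0.0876")

```text
t: 7.9
eef_pos: [0.5377, 0.2541, 0.0544]
ee_rot: [-3.137, 0.5, -0.356]
force: [0.2, -0.2, 0.4]
width: 0.0876
gripper_force: 0.0
```

Call:
move_arm(rows="0 0 0 0 0 0 0.055; 0 0 0 0 0 0 0.05; 0 0 0 0 0 0 0.04; 0 0 0 0 0 0 0.04; 0 0 0 0 0 0 0.03; 0 0 0 0 0 0 0.03", squeeze=45)

```text
t: 8.65
eef_pos: [0.5381, 0.2542, 0.0547]
ee_rot: [-3.137, 0.5, -0.356]
force: [0.2, 0.5, -0.4]
width: 0.0511
gripper_force: 45.0
```

```bash
python3 - <<'E'
from h import *
th=.5;c,s=np.cos(th),np.sin(th)
def pad(x,z): return c*x+s*z, .030-s*x+c*z
x,z=pad(-.033,.010)
delta(jig(x,-.0005,z),tool(np.radians(-20.5),th))
E
```

```text
t 8.65 pos [0.5381 0.2542 0.0547] rotvec deg [-0.2258 -0.0179  0.1011] shift in cur tool [0.0001 0.0002 0.0001] in target tool [0.0001 0.0002 0.0001] F [ 0.2329  0.4636 -0.3863] w 0.05110683538404603 44.95773732662201
```

Call:
move_arm(rows="0 0 0 -0.0015 0 -0.002 0.03; 0 0 0 -0.003 0 -0.0044 0.03; 0 0 0 -0.005 0 -0.0088 0.03; 0 0 0 -0.0072 0 -0.0132 0.03; 0 0 0 -0.0096 0 -0.0176 0.03; 0 0 0 -0.0096 0 -0.0176 0.03; 0 0 0 -0.0096 0 -0.0176 0.03; 0 0 0 -0.0048 0 -0.0088 0.03")

```text
t: 9.65
eef_pos: [0.5374, 0.2543, 0.1599]
ee_rot: [-3.135, 0.498, -0.355]
force: [-0.9, -0.3, -1.5]
width: 0.0508
gripper_force: 45.0
```

```bash
python3 - <<'E'
from h import *
q,d=arm.grab_frame("side")
b=cv2.resize(q[120:270,230:400],None,fx=3.5,fy=3.5,interpolation=cv2.INTER_CUBIC)
cv2.imwrite("pics/lift.png",b)
# target: tray yaw 8.03; pad centre in tray centre; pad centre is +.033 along tool x, tips .002 above underside
ty=np.radians(8);P=np.array([.5709,-.2194,0])
tcp=P-.033*np.array([np.cos(ty),np.sin(ty),0])+[0,0,.15]
delta(tcp,tool(ty,0)); print(tcp,arm.get_state()["q"])
s=arm.get_state();delta(s["eef_pos"],tool(np.radians(-20.5),0))
E
```

```text
t 9.7 pos [0.5377 0.2543 0.1605] rotvec deg [ -7.4403  27.8189 -27.819 ] shift in cur tool [ 0.1513  0.4479 -0.0735] in target tool [-0.066   0.4737  0.0105] F [ 0.5205 -0.2594 -0.3859] w 0.05114733166932761 44.95726704597473
[ 0.5382 -0.224   0.15  ] [ 0.5124  0.5213  0.1483 -0.3776 -1.5331  0.7812]
t 9.7 pos [0.5377 0.2543 0.1605] rotvec deg [-0.36   28.5052  0.0858] shift in cur tool [0. 0. 0.] in target tool [0. 0. 0.] F [ 0.5205 -0.2594 -0.3859] w 0.05114733166932761 44.95726704597473
```

View pics/lift.png

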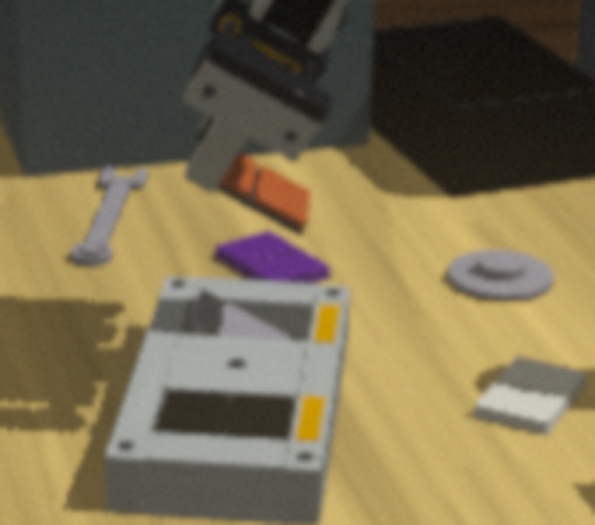

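The pad is held firmly, square to the fingers, and the dark pad is still in its nest (crop near (225,415)). Next I level it, turn it to the tray's yaw and carry it over.

Call:
move_arm(rows="-0.36 5 0 0 0 0 0.03; 0 9 0 0 0 0 0.03; 0 9 0 0 0 0 0.03; 0 5.5 0 0 0 0 0.03; 0 0 -7 0 0 0 0.03; 0 0 -8 0 0 0 0.03; 0 0 -8 0 0 0 0.03; 0 0 -5.5 0 0 0 0.03")

```text
t: 10.7
eef_pos: [0.5364, 0.2539, 0.1573]
ee_rot: [3.141, 0.004, 0.146]
force: [0.1, -0.1, -1.1]
width: 0.0509
gripper_force: 45.0
```

Call:
move_arm(rows="0 0 0 -0.004 0.02 0 0.03; 0 0 0 -0.006 0.04 0 0.03; 0 0 0 -0.008 0.055 0 0.03; 0 0 0 -0.008 0.055 0 0.03; 0 0 0 -0.008 0.055 0 0.03; 0 0 0 -0.008 0.055 0 0.03; 0 0 0 -0.008 0.055 0 0.03; 0 0 0 -0.006 0.05 0 0.03")

```text
t: 11.7
eef_pos: [0.5347, -0.1374, 0.1579]
ee_rot: [-3.142, 0.003, 0.14]
force: [0.2, -0.3, -0.6]
width: 0.0512
gripper_force: 45.0
```

Call:
move_arm(rows="0 0 0 -0.006 0.045 0 0.03; 0 0 0 -0.003 0.03 0 0.03; 0 0 0 0 0.013 0 0.03; 0 0 0 0 0 0 0.03; 0 0 0 0 0 0 0.03; 0 0 0 0 0 0 0.03")

```text
t: 12.45
eef_pos: [0.5396, -0.2225, 0.1582]
ee_rot: [3.142, 0.003, 0.143]
force: [-0.7, -0.5, -1.6]
width: 0.0511
gripper_force: 45.0
```

```bash
python3 - <<'E'
from h import *
q,d=arm.grab_frame("side")
ty=np.radians(8);P=np.array([.5709,-.2194,0])
tcp=P-.033*np.array([np.cos(ty),np.sin(ty),0])+[0,0,.004+.002+.008]
delta(tcp,tool(ty,0))
print(w2px("side",[P+[0,0,.15]]))
u,v=w2px("side",[P+[0,0,.14]])[0].astype(int)
b=cv2.resize(q[max(v-80,0):v+80,u-100:u+100],None,fx=3.5,fy=3.5,interpolation=cv2.INTER_CUBIC)
cv2.imwrite("pics/over.png",b)
E
```

```text
t 12.5 pos [ 0.5396 -0.2225  0.1581] rotvec deg [0.0044 0.1546 0.2004] shift in cur tool [-0.0012  0.0012  0.1441] in target tool [-0.0016  0.0012  0.1441] F [-0.575 -0.555 -1.948] w 0.05117509096150409 44.96143162250519
[[380.5179 276.7054]]
```

View pics/over.png

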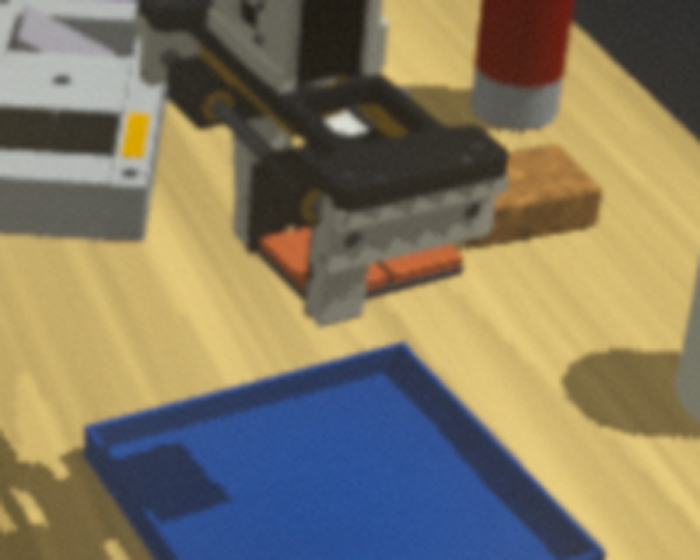

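The pad is level over the tray with its copper face up. The finger tips are about level with its underside (crop near (335,320)). I'll lower it and feel for contact.

Call:
move_arm(rows="0 0 0 -0.001 0.001 0.015 0.03; 0 0 0 0 0 0.035 0.03; 0 0 0 0 0 0.035 0.03; 0 0 0 0 0 0.025 0.03; 0 0 0 0 0 0.015 0.03; 0 0 0 0 0 0.007 0.03; 0 0 0 0 0 0.004 0.03; 0 0 0 0 0 0 0.03")

```text
t: 13.5
eef_pos: [0.5387, -0.2246, 0.0225]
ee_rot: [3.141, 0.002, 0.142]
force: [0.1, 0.3, -0.8]
width: 0.0513
gripper_force: 45.0
```

Call:
move_arm(rows="0 0 0 0 0 0.002 0.03; 0 0 0 0 0 0.002 0.03; 0 0 0 0 0 0.001 0.03; 0 0 0 0 0 0 0.03")

```text
t: 14.0
eef_pos: [0.5383, -0.2246, 0.017]
ee_rot: [3.141, 0.003, 0.142]
force: [0.2, -0.3, -2.0]
width: 0.0512
gripper_force: 45.0
```

Call:
move_arm(rows="0 0 0 0 0 0.001 0.03; 0 0 0 0 0 0.001 0.03; 0 0 0 0 0 0 0.03")

```text
t: 14.38
eef_pos: [0.5382, -0.2245, 0.0149]
ee_rot: [3.142, 0.003, 0.142]
force: [0.7, 1.1, -2.0]
width: 0.0509
gripper_force: 45.0
```

Call:
move_arm(rows="0 0 0 0 0 0.0007 0.03; 0 0 0 0 0 0 0.03; 0 0 0 0 0 0 0.03")

```text
t: 14.75
eef_pos: [0.5383, -0.2246, 0.0144]
ee_rot: [3.141, 0.003, 0.142]
force: [0.5, -0.2, -1.1]
width: 0.0509
gripper_force: 45.0
```

Call:
move_arm(rows="0 0 0 0 0 0.0007 0.03; 0 0 0 0 0 0 0.03; 0 0 0 0 0 0 0.03")

```text
t: 15.12
eef_pos: [0.5383, -0.2246, 0.0138]
ee_rot: [3.141, 0.003, 0.142]
force: [-0.6, 0.6, 1.8]
width: 0.051
gripper_force: 45.0
```

Call:
move_arm(rows="0 0 0 0 0 0.0007 0.03; 0 0 0 0 0 0 0.03; 0 0 0 0 0 0 0.03")

```text
t: 15.5
eef_pos: [0.5384, -0.2245, 0.0138]
ee_rot: [3.141, 0.003, 0.142]
force: [-3.3, 2.6, 9.4]
width: 0.0513
gripper_force: 45.0
```

Contact is made: the force rose to 9 N and the height stopped at 0.0138. I'll open gently and rise.

Call:
move_arm(rows="0 0 0 0 0 -0.0005 0.052; 0 0 0 0 0 0 0.056; 0 0 0 0 0 0 0.065; 0 0 0 0 0 0 0.08; 0 0 0 0 0 0 0.08; 0 0 0 0 0 0 0.08")

```text
t: 16.25
eef_pos: [0.5383, -0.2246, 0.0134]
ee_rot: [3.141, 0.003, 0.142]
force: [-0.3, 0.4, 0.3]
width: 0.0794
gripper_force: 0.0
```

Call:
move_arm(rows="0 0 0 0 0 -0.01 0.08; 0 0 0 0 0 -0.03 0.08; 0 0 0 0 0 -0.05 0.08; 0 0 0 0 0 -0.05 0.08; 0 0 0 -0.04 0 -0.03 0.08; 0 0 0 -0.05 0 0 0.08; 0 0 0 -0.03 0 0 0.08; 0 0 0 0 0 0 0.08")

```text
t: 17.25
eef_pos: [0.4183, -0.2417, 0.1851]
ee_rot: [3.141, 0.001, 0.141]
force: [1.5, -0.1, 1.1]
width: 0.0801
gripper_force: 0.0
```

```bash
python3 - <<'E'
from h import *
p,d=arm.grab_frame("top");q,_=arm.grab_frame("side")
a=p[170:310,165:535];b=q[190:400,250:460]
c=np.zeros((560,800,3),np.uint8);c[:280,:740]=cv2.resize(a,None,fx=2,fy=2);c[285:555,:270]=cv2.resize(b,(270,270))
cv2.imwrite("pics/end.png",c)
E
```

```text
(no output)
```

View pics/end.png

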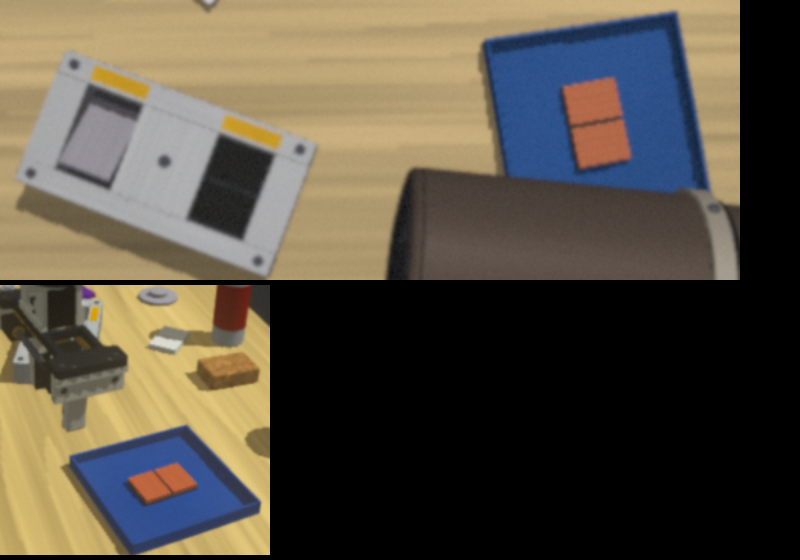

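The copper pad lies flat in the middle of the tray, face up (top panel near (597,123)). The dark pad is undisturbed in its nest (near (232,185)), and the gripper is clear.

```bash
python3 -c "
from station import arm
print(arm.job_done())"
```

```text
the job is handed in; nothing more can be done
None
```

The copper-faced pad was tipped, lifted by its raised end and laid flat, copper face up, near the middle of the blue tray; the dark pad is still in its nest, and I handed the job in with no verdict returned.

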